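# Clear the pickle pot and dry the castings

## Robot

A 6-joint arm with a two-finger parallel gripper is mounted at the origin on the work surface. World frame = base frame: x ahead of the robot, y to its left, z up, the work surface at z = 0. Lengths are in m, angles in degrees, forces in N, time in s.
With the tool pointing down it reaches from about 0.275 to 0.75 m from the base axis. Payload 10.2 kg.
Tool frame: the origin (TCP) lies between the finger pads; the fingertips stand 22 mm ahead of it and the grasp point (between the pads) lies 3 mm ahead of it (arm.finger_overhang is the distance from the TCP to the fingertips, in m); y points along the fingers, x is the direction in which the jaws open and shut, and the axes are right-handed (so a half turn about y gives the same grasp; the last joint's range is limited). The gripper opens to 85 mm and grips with 20 to 120 N. Pads are 22 mm wide; open, the fingers measure 114 mm over their backs; the gripper's body (76 mm by 85 mm) begins 54 mm behind the grasp point. The pads swing forward as they close: fully open they stand 13 mm farther back than shut.
Start: joints at [-86.883, 17.928, 85.812, -0, 76.261, -12.8], TCP at [0.144, -0.505, 0.253] pointing down, gripper open.
Joint ranges: [-168.41, 168.41], [-55.51, 124.54], [10.69, 146.95], [-70.63, 250.63], [1, 178], [-165.06, 165.06]. Speed limits (degrees/s): [136.94, 136.94, 172.46, 180, 180, 180].

## Interface

Orientations are given as [roll, pitch, yaw] about the fixed x, y, z axes, in that order (R = Rz(yaw) Ry(pitch) Rx(roll)).
In Python, from bench import arm gives the robot as it stands. The module is installed in compiled form; this text tells all that it offers.
- The arm moves only by the tool move_arm, never from a script. Its argument "steps" is text: rows parted by semicolons, each of 5 numbers parted by spaces: the shift along the tool's x, y, z in units of 60 mm (1.0 is 60 mm), then the turn about the tool's y in units of 8 degrees (1.0 is 8 degrees), then the finger opening in mm, from 0 to 85.4. In form: dx dy dz spin jaw; .... A call has 1 to 10 rows; each row is the pose to reach, as a shift and turn from the pose measured when the call began, along the tool's axes at that moment; what a row does not reach only later rows make up. A row lasts 1/8 s, in which the tool goes at most 62.5 mm and 10.7 degrees, less where a joint would pass 70% of its speed; a pose out of reach is approached as far as the arm can. A call with a gripper value outside its range is refused whole. The fingers move at their own pace and stop on an object; "newtons" is the grip in N (left out, the last holds). Time passes only in rows, so rows that repeat a pose let the fingers close. It gives the time, the measured TCP pose, the force and the opening at its end, in the units of the state.
- arm.sense(): the state, without advancing time (a new reading comes with each control period).
- arm.snapshot(name): name is "side" or "top"; returns the picture (420x560x3 uint8, red, green, blue); there is no depth.
- arm.calibration(name): a dict with "fov_y" (degrees; the focal length in pixels is half the picture's height over the tangent of half this angle, whatever the lens; pixels are square), "cx", "cy" (the principal point, pixels), "world_from_camera" (4x4, takes a point from camera to world coordinates). Camera axes: x right, y down, z forward; pixel columns grow to the right and rows downward; lengths in m; the calibration is good to about 2 mm. A picture is of the moment at which its call begins. calibration takes no time and is no camera call.
- arm.sign_off(): hands the job in, once; it reports no verdict.
The state is a dict: "t": time; "joint_positions": joint angles; "qvel": joint speeds; "joint_efforts": joint torques, N m; "position": TCP position; "orientation": TCP orientation; "ft_force": force on the tool from outside, world axes, zero at the start; "torque": the same for the moment, N m; "gripper_width": finger opening in m.
Only numpy, scipy, OpenCV 4.12 (cv2) and the standard library are available. Lean on these libraries where they do the work, as an engineer would, in place of code of your own. Each camera call takes 0.05 s, during which the arm holds its last target. There are 200 camera calls.

## Task

The pickling is done: lift the lidded pot off the drying box by its handle and set it down gently, upright and wholly on the cork mat beside it. Then lay all the brass castings from the bench on the warm plate where the pot stood, and press both hinged covers down until their catches hold them shut. Last, with both covers shut, press the button on the box fully in to start the drying. Never tip the pot over, and leave the other things on the bench where they are.

Things in the scene. Friction and masses are not known exactly. Their poses are not given: they have to be found in the camera images.
- pot_grip (a point): Middle of the pot's handle. The pot is a plain steel cylinder 90 mm across and 85 mm high with a fixed lid (94 mm across, top at 94 mm), about 0.5 kg. Its fixed handle is an arch over the lid: a straight horizontal black grip, 14 mm thick and 50 mm long, along the pot's y axis, 145 mm above the pot's underside; about 44 mm of free room between the grip and the lid. Origin: centre of the grip. z up, y along the grip. The pot starts standing on the warm plate of the drying box.
- pot: The whole pot; origin at the centre of its underside, z up, y along the handle's grip.
- mat_top (a point): Centre of the top face of the square cork mat lying on the bench, 150 x 150 mm, 4 mm thick, fixed. x and y along its sides. It may lie left or right of the drying box.
- plate (a point): Centre of the warm plate, the floor of the drying box's well, 44 mm above the bench. The grey box is fixed, 176 mm (its x) by 190 mm (its y) and 80 mm high to its rim; the well is 160 mm (x) by 156 mm (y) and 36 mm deep. z up. On the far (+x) rim a steel catch block 16 x 56 mm, standing 17 mm above the rim, 95 to 111 mm from the box's middle, holds the two spring catches. The pot stands in the well at the start.
- cover_left (a joint): Angle of the aluminium cover hinged on the box's +y rim: 0 shut (lying flat on the rim), 1.57 standing upright, at most 1.9. The panel is 172 mm along the hinge and reaches 79 mm from it, 4 mm thick. A weak spring and some friction hold it about upright; let go half-way it springs back open. In the last 0.15 rad a spring catch at its free edge resists and then snaps over and holds it shut: about 8 N downwards 58 mm from the hinge is enough; 15 N is safe.
- cover_right (a joint): The same for the mirror-image cover hinged on the box's -y rim.
- cover_left_hinge (a point): Middle of the left cover's hinge line, at rim height (80 mm above the bench), 85 mm to the +y side of the box's middle; the hinge line runs along the box's x. Axes as the box. When shut the cover lies from here 79 mm towards the box's middle, its top 4 mm above this point.
- cover_right_hinge (a point): The same for the right cover, 85 mm to the -y side of the box's middle.
- switch (a joint): Push button on the low black control block (36 x 100 mm, 45 mm high) on the box's robot-facing (-x) side: 0 out, 0.006 m fully in; springs back. About 5 N presses it fully.
- switch_top (a point): Centre of the push button's top face: 20 mm across, 67 mm above the bench, 106 mm from the box's middle towards -x. Press straight down.
- casting1_center (a point): Centre of a brass casting, a chunky pendant: a rounded block 32 mm (x) by 20 mm (y) by 16 mm (z) with a small eye 8 mm wide that sticks out 9 mm at its +x end, about 80 g; half-way up, 8 mm above what it lies on. It lies flat on the bench between the robot and the box; it may be absent (three to five of the six are there).
- casting2_center (a point): Another casting like casting1, told in the same way; may be absent.
- casting3_center (a point): Another casting like casting1, told in the same way; may be absent.
- casting4_center (a point): Another casting like casting1, told in the same way; may be absent.
- casting5_center (a point): Another casting like casting1, told in the same way; may be absent.
- casting6_center (a point): Another casting like casting1, told in the same way; may be absent.
- doming_block: Bystander, to be left alone: steel cube 44 mm with round hollows, standing between the box and the mat. Origin at its underside.
- hammer: Bystander, to be left alone: hammer lying at the left. Origin at its underside.
- brush: Bystander, to be left alone: brush lying at the right. Origin at its underside.
- file: Bystander, to be left alone: file with a wooden handle, 250 mm, lying beyond the box and the mat. Origin at its underside.
- flux_jar: Bystander, to be left alone: amber jar 56 mm across, 65 mm high, at the left. Origin at its underside.
- steel_ring: Bystander, to be left alone: plain steel ring 32 mm across, 12 mm high, beyond the steel cube, not a casting. Origin at its underside.
- offcut: Bystander, to be left alone: aluminium bar offcut 60 x 18 x 12 mm lying nearest the robot, not a casting. Origin at its underside.
- mat: The cork mat; origin at the centre of its underside.

How it is judged:
By the outcome, as a careful person would: the job done as asked, in the order asked, and still so for the second after the job is handed in, with the robot touching nothing.
Of casting1, casting2, casting3, casting4, casting5, casting6 only 3 to 5 are there at a start; the rules pass over those that are not, and their reading is None.
At some moment in a run one of casting1, casting2, casting3, casting4, casting5, casting6 may be knocked a few centimetres aside while the robot is not near it.
It also fails if it takes over 208 s, if anything falls off the work surface, if the arm or the gripper's body presses on something with over 40 N, if the wrist force passes 120 N, or if a joint passes its speed limit or range.

## Working session

There is one attempt and no reset: what is moved stays moved. The work goes in short steps, Python scripts to look and compute and a tool call to move; the robot and the scene stay as the last step left them, time stands still between calls to the robot, and variables do not carry over. Pictures are saved under pics/ and viewed, about 12 in all and at most 16, crops included, and the job is handed in when it is done.

Besides the shell and the picture viewer there is one more tool, called after ">>>" as name(argument=value, ...), one argument or row to a line, values as JSON. move_arm: Moves the arm, as the interface text tells. Its arguments: {"type":"object","properties":{"steps":{"type":"string"},"newtons":{"type":"number"}},"required":["steps"]}

```bash
mkdir -p pics; ls
python3 - <<'E'
from bench import arm
import cv2,numpy as np
for n in("top","side"):
    im=arm.snapshot(n); cv2.imwrite(f"pics/{n}0.png",im[:,:,::-1])
    c=arm.calibration(n); print(n,c["fov_y"],c["cx"],c["cy"]); print(np.round(c["world_from_camera"],4))
s=arm.sense(); print(s["position"],s["orientation"],s["t"],s["gripper_width"])
E
```

```text
pics
top 42.345767332970254 274.7961266536064 216.6886646089721
[[-0.0055 -0.998   0.0625  0.44  ]
 [-0.9999  0.0047 -0.0133  0.0065]
 [ 0.013  -0.0626 -0.998   1.7672]
 [ 0.      0.      0.      1.    ]]
side 55.542463877234944 277.0601875945507 206.87366286270122
[[ 0.9763 -0.1484  0.1578  0.391 ]
 [-0.2163 -0.6275  0.748  -0.7193]
 [-0.012  -0.7644 -0.6447  0.7444]
 [ 0.      0.      0.      1.    ]]
[ 0.14393918 -0.50466734  0.2527882 ] [-8.99863392e+01  6.41666937e-02 -7.40850620e+01] 0.1 0.08516274073035175
```

View pics/top0.png

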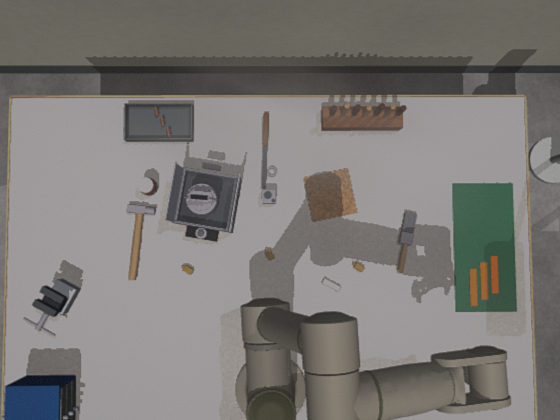

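View pics/side0.png

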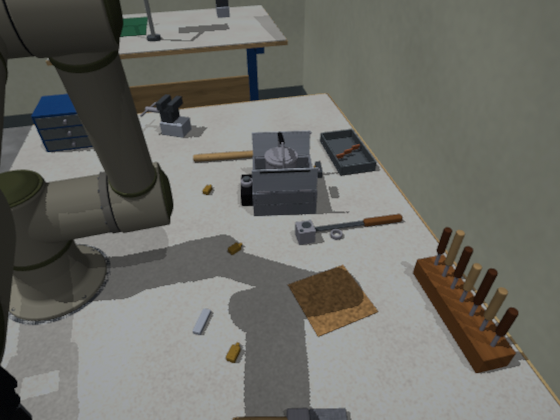

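The top view shows the box at about (205,195), the pot handle at (200,198), the mat at (330,195) to the robot's right, and the cube at (268,195). Castings are at (188,268), (269,254) and (358,266), and the same three appear in the side view. Next I'll take a closer crop and measure with masks.

```bash
cat > h.py <<'E'
import numpy as np,cv2
from bench import arm
def ray(n,uv):
    c=arm.calibration(n);T=np.array(c["world_from_camera"]);f=210/np.tan(np.radians(c["fov_y"]/2))
    d=T[:3,:3]@np.array([(uv[0]-c["cx"])/f,(uv[1]-c["cy"])/f,1]);return T[:3,3],d
def plane(n,uv,z):
    o,d=ray(n,uv);return o+d*(z-o[2])/d[2]
def pix(n,p):
    c=arm.calibration(n);T=np.linalg.inv(c["world_from_camera"]);f=210/np.tan(np.radians(c["fov_y"]/2))
    q=T[:3,:3]@np.array(p)+T[:3,3];return np.array([c["cx"]+f*q[0]/q[2],c["cy"]+f*q[1]/q[2]])
def tri(u1,u2):
    o1,d1=ray("top",u1);o2,d2=ray("side",u2);d1/=np.linalg.norm(d1);d2/=np.linalg.norm(d2)
    s=np.linalg.lstsq(np.c_[d1,-d2],o2-o1,rcond=None)[0];a,b=o1+s[0]*d1,o2+s[1]*d2
    return (a+b)/2,np.linalg.norm(a-b)
def axes():
    from scipy.spatial.transform import Rotation as R
    s=arm.sense();return np.array(s["position"]),R.from_euler("xyz",s["orientation"],degrees=True).as_matrix(),s
def goto(p,yaw=None):
    """units to bring TCP to p with tool x at world yaw (mod 180)"""
    P,M,s=axes();d=M.T@(np.array(p)-P)/.06
    sp=0
    if yaw is not None:
        cur=np.degrees(np.arctan2(M[1,0],M[0,0]));w=(yaw-cur+90)%180-90
        sp=-w/8
        print("j6",round(s["joint_positions"][5],1))
    print("dx dy dz",np.round(d,2),"spin",np.round(sp,2),"len mm",np.round(np.linalg.norm(d)*60))
def blobs(im,mask,amin,amax):
    out=[]
    for c in cv2.findContours(mask.astype(np.uint8),cv2.RETR_EXTERNAL,cv2.CHAIN_APPROX_NONE)[0]:
        n=np.zeros(mask.shape,np.uint8);cv2.drawContours(n,[c],-1,1,-1);a=n.sum()
        if amin<=a<=amax:
            m=cv2.moments(n,True);out.append((m["m10"]/a,m["m01"]/a,int(a),cv2.minAreaRect(c)))
    return out
def brass(im):
    h=cv2.cvtColor(im,cv2.COLOR_RGB2HSV);return (h[...,0]>10)&(h[...,0]<30)&(h[...,1]>120)&(h[...,2]>40)
def crop(im,x0,y0,x1,y1,name):
    c=im[y0:y1,x0:x1,::-1];k=min(800/(x1-x0),600/(y1-y0));cv2.imwrite("pics/"+name,cv2.resize(c,None,fx=k,fy=k,interpolation=cv2.INTER_CUBIC))
E
python3 - <<'E'
from h import *
t=arm.snapshot("top");s=arm.snapshot("side")
for n,im in(("top",t),("side",s)):
    for b in blobs(im,brass(im),20,4000):
        p=plane(n,b[:2],.008);
        if 0.2<p[0]<.75 and abs(p[1])<.5: print(n,np.round(b[:2],1),b[2],np.round(p,3),[np.round(x,1) for x in b[3]])
crop(t,150,140,370,290,"c1.png")
crop(s,230,120,350,220,"c2.png")
E
```

```text
top [187.4 269.1] 48 [0.382 0.266 0.008] [array([186.7, 268.7]), array([10.8,  5. ]), np.float64(31.0)]
top [358.4 266.7] 41 [ 0.387 -0.287  0.008] [array([357.6, 266.2]), array([11.1,  4.3]), np.float64(31.0)]
side [233.1 352.9] 169 [ 0.388 -0.287  0.008] [array([233.5, 352. ]), array([ 9.8, 20.1]), np.float64(26.6)]
side [331.5 299.7] 3448 [ 0.62  -0.208  0.008] [array([332.7, 298. ]), array([58. , 70.9]), np.float64(67.6)]
side [234.4 248. ] 103 [0.43  0.001 0.008] [array([234.7, 247.8]), array([ 7.8, 14.7]), np.float64(56.3)]
side [207.  189.6] 56 [0.382 0.263 0.008] [array([207.2, 189.2]), array([ 6.1, 10. ]), np.float64(33.7)]
```

View pics/c1.png

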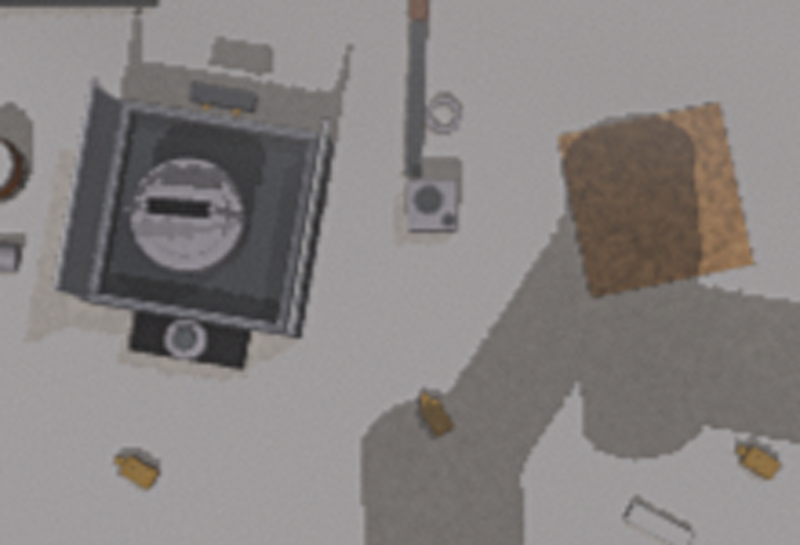

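View pics/c2.png

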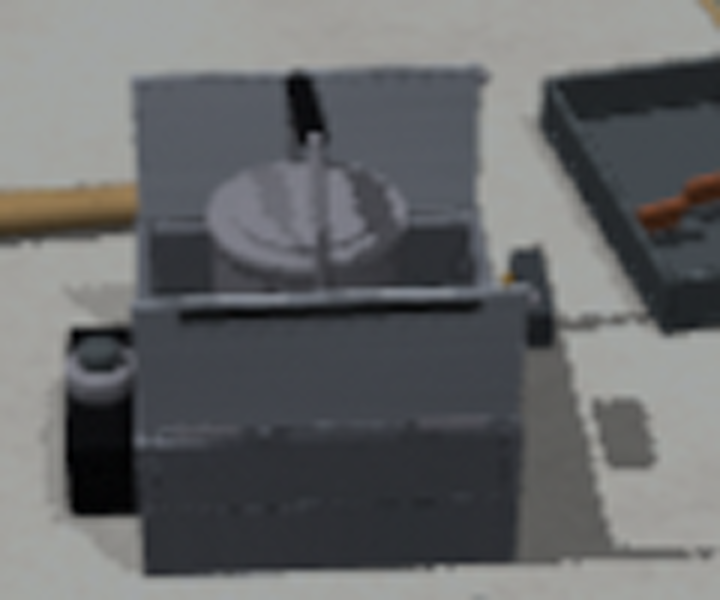

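Run:
```python
from h import *
k=220/800
t=lambda x,y:np.array([150+x*k-.3,140+y*k-.3])
b=plane("top",t(186,339),.067);c=plane("top",t(224,96),.097)
print("btn",b,"catch",c,np.linalg.norm((c-b)[:2]))
e=(c-b)[:2];e/=np.linalg.norm(e);print("box yaw",np.degrees(np.arctan2(e[1],e[0])))
box=(b[:2]+e*.106+c[:2]-e*.103)/2;print("box",box)
# button from side view, triangulated
ks=120/720; sd=lambda x,y:np.array([230+x*ks-.3,120+y*ks-.3])
print("btn tri",tri(t(186,339),sd(99,352)))
g0=plane("top",t(148,206),.189);g1=plane("top",t(210,210),.189);print("grip",(g0+g1)/2,np.linalg.norm(g1-g0),np.degrees(np.arctan2(*(g0-g1)[1::-1])))
print("grip tri",tri(t(179,208),sd(307,106)))
m=[plane("top",t(*q),.004) for q in((558,133),(720,101),(754,264),(594,297))]
print("mat",np.mean(m,0),[np.round(np.linalg.norm(m[i]-m[i-1]),3) for i in range(4)],np.degrees(np.arctan2(*(m[0]-m[3])[1::-1])))
cu=plane("top",t(432,205),.044);print("cube",cu)
for u in((136,470),(436,414),(758,460)):
    print("cast",plane("top",t(*u),.008))
```

```text
btn [0.49673936 0.21565502 0.067     ] catch [0.70278072 0.18024035 0.097     ] 0.2090627744497019
box yaw -9.7527781748153
box [0.60123836 0.19769359]
btn tri (array([0.49755588, 0.21597695, 0.06382447]), np.float64(0.0014275155808151098))
grip [0.59784204 0.20656627 0.189     ] 0.04979905009497327 86.04519897399011
grip tri (array([0.59871498, 0.20615496, 0.19086524]), np.float64(0.002141929216314963))
mat [ 0.6230796  -0.19884941  0.004     ] [np.float64(0.151), np.float64(0.149), np.float64(0.15), np.float64(0.147)] 11.818470098269096
cube [0.61404576 0.00326063 0.044     ]
cast [0.38273369 0.26683609 0.008     ]
cast [0.43079649 0.00053054 0.008     ]
cast [ 0.38830603 -0.28609814  0.008     ]
```

Run:
```python
from h import *
goto([.598,.206,.28],-4)
```

```text
j6 -12.8
dx dy dz [-9.32 -0.44 10.53] spin -8.76 len mm 844.0
```

>>> move_arm(
  steps="-0.7 -0.44 0.75 -0.8 85; -9.32 -0.44 10.53 -8.76 85; -9.32 -0.44 10.53 -8.76 85; -9.32 -0.44 10.53 -8.76 85; -9.32 -0.44 10.53 -8.76 85; -9.32 -0.44 10.53 -8.76 85; -9.32 -0.44 10.53 -8.76 85; -9.32 -0.44 10.53 -8.76 85; -9.32 -0.44 10.53 -8.76 85; -9.32 -0.44 10.53 -8.76 85",
)

```text
t: 1.45
position: [0.4781, 0.0199, 0.2793]
orientation: [-90.0, -0.0, -4.0]
ft_force: [0.4, -1.1, -0.2]
gripper_width: 0.0849
```

Run:
```python
from h import *
goto([.598,.206,.28],-4)
```

```text
j6 -7.7
dx dy dz [ 1.78 -0.01  3.23] spin 0.0 len mm 221.0
```

>>> move_arm(
  steps="1.78 0 3.23 0 85; 1.78 0 3.23 0 85; 1.78 0 3.23 0 85; 1.78 0 3.23 0 85; 1.78 0.2 3.23 0 85; 1.78 0.8 3.23 0 85; 1.78 1.47 3.23 0 85; 1.78 1.47 3.23 0 85; 1.78 1.47 3.23 0 85",
)

```text
t: 2.58
position: [0.5987, 0.2055, 0.1931]
orientation: [-89.9, -0.1, -4.0]
ft_force: [-0.5, 0.3, 0.7]
gripper_width: 0.0849
```

>>> move_arm(
  steps="0 0 0 0 10; 0 0 0 0 10; 0 0 0 0 10; 0 0 0 0 10; 0 0 0 0 10; 0 0 0 0 10; 0 0 0 0 10; 0 0 0 0 10",
  newtons=50,
)

```text
t: 3.58
position: [0.5986, 0.2056, 0.1933]
orientation: [-89.9, -0.1, -4.0]
ft_force: [-2.6, -0.4, 4.7]
gripper_width: 0.0125
```

>>> move_arm(
  steps="0 -0.1 0 0 8; 0 -0.3 0 0 8; 0 -0.6 0 0 8; 0 -0.9 0 0 8; 0 -1.2 0 0 8; 0 -1.5 0 0 8; 0 -1.8 0 0 8; 0 -2.1 0 0 8; 0 -2.3 0 0 8; 0 -2.35 0 0 8",
)

```text
t: 4.82
position: [0.5984, 0.2054, 0.3349]
orientation: [-89.9, -0.2, -4.0]
ft_force: [0.0, 0.1, -6.3]
gripper_width: 0.0124
```

Run:
```python
from h import *
goto([.623,-.199,.334],11.8)
goto([.623,-.199,.334],-4)
```

```text
j6 12.4
dx dy dz [ 0.88  0.01 -6.7 ] spin -1.98 len mm 405.0
j6 12.4
dx dy dz [ 0.88  0.01 -6.7 ] spin -0.0 len mm 405.0
```

>>> move_arm(
  steps="0.03 0 -0.2 0 8; 0.08 0 -0.6 0 8; 0.16 0 -1.2 0 8; 0.26 0 -2 0 8; 0.37 0 -2.8 0 8; 0.47 0 -3.6 0 8; 0.58 0 -4.4 0 8; 0.68 0 -5.2 0 8; 0.77 0 -5.9 0 8; 0.83 0 -6.35 0 8",
)

```text
t: 6.08
position: [0.6207, -0.1811, 0.3336]
orientation: [-89.9, -0.1, -4.1]
ft_force: [0.3, 0.8, -6.2]
gripper_width: 0.0125
```

Run:
```python
from h import *
goto([.623,-.199,.1535],-4)
s=arm.snapshot("side");crop(s,200,120,440,350,"c3.png")
```

```text
j6 -22.5
dx dy dz [ 0.06  3.   -0.3 ] spin -0.02 len mm 181.0
```

View pics/c3.png

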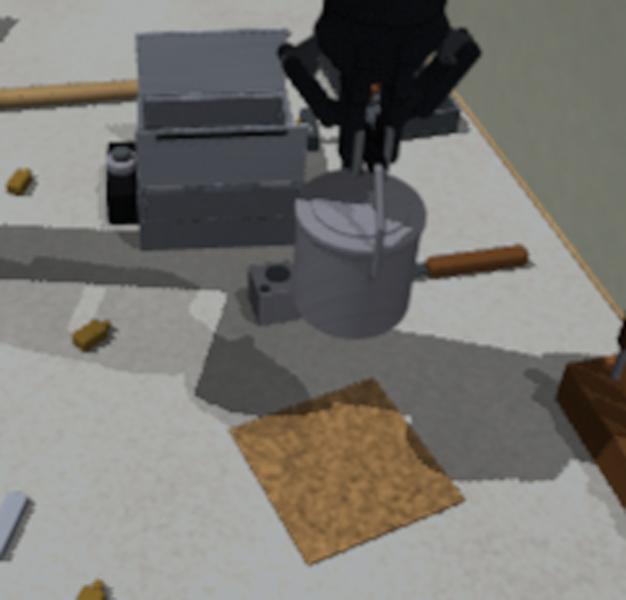

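The pot hangs upright at crop (358,250) and is clear of the mat. Lowering it.

>>> move_arm(
  steps="0.06 0.1 -0.3 0 8; 0.06 0.5 -0.3 0 8; 0.06 0.9 -0.3 0 8; 0.06 1.3 -0.3 0 8; 0.06 1.7 -0.3 0 8; 0.06 2.1 -0.3 0 8; 0.06 2.4 -0.3 0 8; 0.06 2.65 -0.3 0 8; 0.06 2.8 -0.3 0 8; 0.06 2.85 -0.3 0 8",
)

```text
t: 7.38
position: [0.623, -0.2022, 0.1617]
orientation: [-90.0, -0.1, -4.3]
ft_force: [0.5, -0.2, -5.4]
gripper_width: 0.0121
```

>>> move_arm(
  steps="0 0.03 0 0 8; 0 0.06 0 0 8; 0 0.09 0 0 8; 0 0.12 0 0 8; 0 0.14 0 0 8; 0 0.15 0 0 8; 0 0.15 0 0 8",
)

```text
t: 8.25
position: [0.6231, -0.2023, 0.1535]
orientation: [-90.0, -0.1, -4.3]
ft_force: [-2.9, -0.4, 1.4]
gripper_width: 0.0125
```

Contact made. I'll release the pot and rise.

>>> move_arm(
  steps="0 0 0 0 20; 0 0 0 0 50; 0 0 0 0 85; 0 0 0 0 85; 0 0 0 0 85; 0 0 0 0 85; 0 -0.3 0 0 85; 0 -1 0 0 85; 0 -2 0 0 85; 0 -2 0 0 85",
)

```text
t: 9.5
position: [0.624, -0.2028, 0.2804]
orientation: [-90.3, -0.7, -4.3]
ft_force: [0.5, -0.5, -0.1]
gripper_width: 0.0851
```

Run:
```python
from h import *
t=arm.snapshot("top");s=arm.snapshot("side")
for n,im in(("top",t),("side",s)):
    for b in blobs(im,brass(im),20,400):
        p=plane(n,b[:2],.008)
        if 0.2<p[0]<.75 and abs(p[1])<.5: print(n,np.round(b[:2],1),b[2],np.round(p,3),[np.round(x,1) for x in b[3]])
a=[cv2.resize(s[int(v)-22:int(v)+22,int(u)-22:int(u)+22],(260,260),interpolation=cv2.INTER_CUBIC) for u,v in((207,189.6),(234.4,248),(233,353))]
b=[cv2.resize(t[int(v)-14:int(v)+14,int(u)-14:int(u)+14],(260,260),interpolation=cv2.INTER_CUBIC) for u,v in((187.4,269),(269,254),(358.4,266.7))]
cv2.imwrite("pics/c4.png",np.vstack([np.hstack(a),np.hstack(b)])[:,:,::-1])
cv2.imwrite("pics/side1.png",s[:,:,::-1])
```

```text
top [187.4 269.1] 48 [0.382 0.266 0.008] [array([186.7, 268.7]), array([10.8,  5. ]), np.float64(31.0)]
top [358.9 266.9] 36 [ 0.386 -0.289  0.008] [array([358.9, 267. ]), array([8.1, 4.3]), np.float64(31.0)]
top [269.5 253.7] 44 [0.43  0.001 0.008] [array([269.2, 253.2]), array([10.5,  4.4]), np.float64(56.3)]
side [233.  352.8] 166 [ 0.388 -0.287  0.008] [array([233.3, 351.8]), array([ 9.8, 20. ]), np.float64(24.4)]
side [234.4 247.9] 98 [0.43  0.001 0.008] [array([235. , 247.7]), array([ 7.8, 14.1]), np.float64(56.3)]
side [207.  189.6] 56 [0.382 0.263 0.008] [array([207.2, 189.2]), array([ 6.1, 10. ]), np.float64(33.7)]
```

View pics/c4.png

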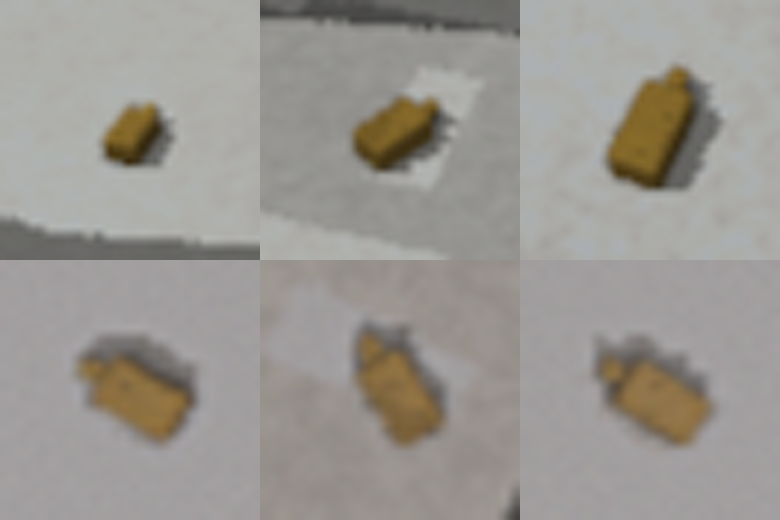

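View pics/side1.png

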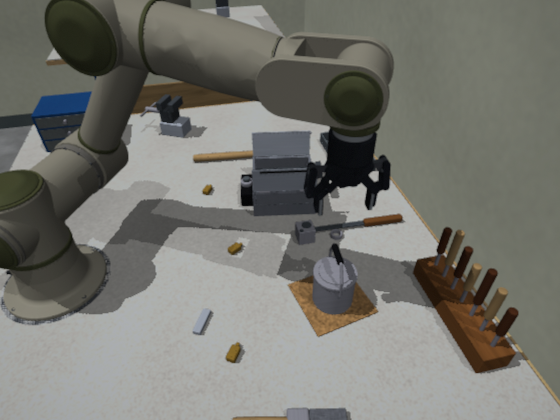

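The pot stands upright and wholly on the mat (side view (335,285)). Exactly three castings are present, so next I pick them up, starting with C on the right.

Run:
```python
from h import *
for q in((188,269.6),(269.6,254.1),(358.7,266.9)): print(np.round(plane("top",q,.012),4))
goto([.387,-.288,.10],-32)
```

```text
[0.3808 0.2633 0.012 ]
[0.429  0.0006 0.012 ]
[ 0.3862 -0.2872  0.012 ]
j6 -24.0
dx dy dz [-3.82  2.9  -1.72] spin 3.47 len mm 306.0
```

>>> move_arm(
  steps="-3.82 0 -1.72 3.47 85; -3.82 0 -1.72 3.47 85; -3.82 0 -1.72 3.47 50; -3.82 0 -1.72 3.47 50; -3.82 0.6 -1.72 3.47 50; -3.82 1.5 -1.72 3.47 50; -3.82 2.4 -1.72 3.47 50; -3.82 2.9 -1.72 3.47 50; -3.82 2.9 -1.72 3.47 50; -3.82 2.9 -1.72 3.47 50",
)

```text
t: 10.85
position: [0.3875, -0.2886, 0.1008]
orientation: [-90.0, -0.3, -32.0]
ft_force: [0.5, -0.1, 0.3]
gripper_width: 0.0501
```

Run:
```python
from h import *
goto([.387,-.287,.026],-32)
s=arm.snapshot("side")
for b in blobs(s,brass(s),20,400):
        p=plane("side",b[:2],.008)
        if 0.2<p[0]<.75 and abs(p[1])<.5: print(np.round(b[:2],1),b[2],np.round(p,3))
crop(s,180,280,300,390,"c5.png")
```

```text
j6 -18.7
dx dy dz [-0.03  1.25  0.02] spin -0.0 len mm 75.0
[233.  352.8] 166 [ 0.388 -0.287  0.008]
```

View pics/c5.png

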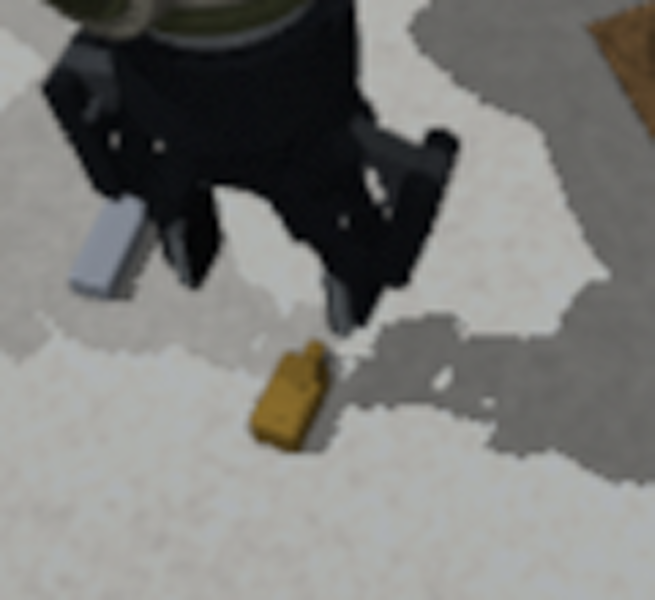

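The jaws straddle the casting, which is at crop (290,395). Descending and gripping.

>>> move_arm(
  steps="-0.03 0.5 0.02 0 50; -0.03 1 0.02 0 50; -0.03 1.25 0.02 0 50; -0.03 1.25 0.02 0 50; -0.03 1.25 0.02 0 12; -0.03 1.25 0.02 0 12; -0.03 1.25 0.02 0 12; -0.03 1.25 0.02 0 12; -0.03 1.25 0.02 0 12; -0.03 1.25 0.02 0 12",
  newtons=40,
)

```text
t: 12.15
position: [0.3875, -0.2875, 0.0272]
orientation: [-90.0, -0.4, -32.0]
ft_force: [-1.3, 1.2, 5.8]
gripper_width: 0.0188
```

>>> move_arm(
  steps="0 -0.5 0 0 12; 0 -1.3 0 0 12; 0 -2.3 0 0 12; 0 -3.3 0 0 12; 0 -3.7 0 0 12; 0 -3.7 0 0 12",
)

```text
t: 12.9
position: [0.3865, -0.2868, 0.2509]
orientation: [-90.1, -0.6, -32.0]
ft_force: [0.3, 0.1, -1.3]
gripper_width: 0.0187
```

```bash
cat >> h.py <<'E'
BX=np.array([.6012,.1977]);BY=-9.75
def box(x,y,z):
    a=np.radians(BY);return [BX[0]+x*np.cos(a)-y*np.sin(a),BX[1]+x*np.sin(a)+y*np.cos(a),z]
E
python3 - <<'E'
from h import *
for x in(.05,.0,-.05): print(box(x,0,.07)); goto(box(x,0,.24),80)
E
```

```text
[np.float64(0.6504778029529038), np.float64(0.18923252480754876), 0.07]
j6 -18.6
dx dy dz [-0.48  0.16  9.06] spin 8.5 len mm 544.0
[np.float64(0.6012), np.float64(0.1977), 0.07]
j6 -18.6
dx dy dz [-1.25  0.15  8.74] spin 8.5 len mm 530.0
[np.float64(0.5519221970470961), np.float64(0.2061674751924512), 0.07]
j6 -18.6
dx dy dz [-2.02  0.14  8.43] spin 8.5 len mm 520.0
```

Run:
```python
from h import *
goto(box(.042,0,.24),80)
```

```text
j6 -18.6
dx dy dz [-0.6   0.16  9.01] spin 8.5 len mm 542.0
```

>>> move_arm(
  steps="-0.6 0 9 8.5 12; -0.6 0 9 8.5 12; -0.6 0 9 8.5 12; -0.6 0 9 8.5 12; -0.6 0 9 8.5 12; -0.6 0 9 8.5 12; -0.6 0 9 8.5 12; -0.6 0 9 8.5 12; -0.6 0 9 8.5 12; -0.6 0 9 8.5 12",
)

```text
t: 14.15
position: [0.6423, 0.193, 0.2466]
orientation: [-89.6, -0.4, -99.9]
ft_force: [0.0, -1.2, -0.6]
gripper_width: 0.0186
```

Run:
```python
from h import *
goto(box(.042,0,.073),80)
```

```text
j6 106.8
dx dy dz [ 0.02  2.89 -0.01] spin 0.01 len mm 174.0
```

>>> move_arm(
  steps="0.02 0.5 0 0 12; 0.02 1.1 0 0 12; 0.02 1.7 0 0 12; 0.02 2.3 0 0 12; 0.02 2.7 0 0 12; 0.02 2.87 0 0 12; 0.02 2.91 0 0 12; 0.02 2.91 0 0 12; 0.02 2.91 0 0 36; 0.02 2.91 0 0 36",
)

```text
t: 15.4
position: [0.6432, 0.1905, 0.0724]
orientation: [-89.6, -0.4, -99.9]
ft_force: [-0.4, -0.1, -0.6]
gripper_width: 0.0364
```

>>> move_arm(
  steps="0 0 0 0 36; 0 0 0 0 36; 0 -0.5 0 0 36; 0 -1.2 0 0 36; 0 -2 0 0 36; 0 -2.9 0 0 50; 0 -2.9 0 0 50",
)

```text
t: 16.27
position: [0.6433, 0.1921, 0.2516]
orientation: [-89.1, -0.2, -99.9]
ft_force: [-0.2, 0.8, -1.3]
gripper_width: 0.0501
```

Run:
```python
from h import *
s=arm.snapshot("side")
for b in blobs(s,brass(s),15,400):
        p=plane("side",b[:2],.008)
        if 0.2<p[0]<.75 and abs(p[1])<.5: print(np.round(b[:2],1),b[2],np.round(p,3),b[3][2])
goto([.429,.001,.25],-59)
```

```text
[234.5 248. ] 101 [0.43  0.001 0.008] 56.3099365234375
[206.9 189.7] 57 [0.382 0.263 0.008] 33.6900634765625
j6 106.7
dx dy dz [ 3.75 -0.04 -2.96] spin -5.11 len mm 286.0
```

>>> move_arm(
  steps="3.75 0 -2.96 -5.11 50; 3.75 0 -2.96 -5.11 50; 3.75 0 -2.96 -5.11 50; 3.75 0 -2.96 -5.11 50; 3.75 0.4 -2.96 -5.11 50; 3.75 1.2 -2.96 -5.11 50; 3.75 2 -2.96 -5.11 50; 3.75 2.5 -2.96 -5.11 50; 3.75 2.5 -2.96 -5.11 50",
)

```text
t: 17.45
position: [0.4288, 0.0, 0.0956]
orientation: [-90.0, -0.4, -59.0]
ft_force: [-0.4, 0.4, 0.7]
gripper_width: 0.05
```

Run:
```python
from h import *
s=arm.snapshot("side")
for b in blobs(s,brass(s),15,400):
        p=plane("side",b[:2],.008)
        if 0.2<p[0]<.75 and abs(p[1])<.5: print(np.round(b[:2],1),b[2],np.round(p,3),b[3][2])
goto([.429,.001,.026],-59)
crop(s,170,120,330,280,"c6.png")
```

```text
[234.5 247.9] 100 [0.43  0.001 0.008] 56.3099365234375
[205.6 190.4] 35 [0.378 0.26  0.008] 81.8698959350586
j6 43.6
dx dy dz [-0.04  1.19 -0.  ] spin -0.0 len mm 71.0
```

View pics/c6.png

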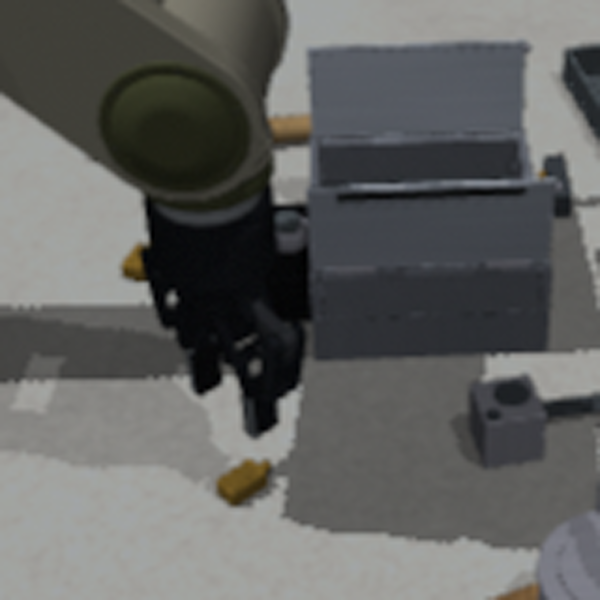

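Casting B is at crop (245,482), below the jaws. Gripping it.

>>> move_arm(
  steps="-0.03 0.5 0 0 50; -0.03 1 0 0 50; -0.03 1.17 0 0 50; -0.03 1.17 0 0 50; -0.03 1.17 0 0 12; -0.03 1.17 0 0 12; -0.03 1.17 0 0 12; -0.03 1.17 0 0 12; -0.03 1.17 0 0 12; -0.03 1.17 0 0 12",
)

```text
t: 18.75
position: [0.43, 0.0007, 0.0281]
orientation: [-89.8, -0.6, -59.0]
ft_force: [-2.1, -0.4, 7.9]
gripper_width: 0.0187
```

>>> move_arm(
  steps="0 -0.5 0 0 12; 0 -1.3 0 0 12; 0 -2.3 0 0 12; 0 -3.3 0 0 12; 0 -3.7 0 0 12; 0 -3.7 0 0 12",
)

```text
t: 19.5
position: [0.4284, 0.0022, 0.2517]
orientation: [-89.6, -0.8, -59.0]
ft_force: [-0.1, 0.7, -0.6]
gripper_width: 0.0192
```

Run:
```python
from h import *
goto(box(-.005,0,.245),80)
```

```text
j6 43.8
dx dy dz [-1.36  0.12  4.08] spin 5.12 len mm 258.0
```

>>> move_arm(
  steps="-1.36 0 4.08 5.12 12; -1.36 0 4.08 5.12 12; -1.36 0 4.08 5.12 12; -1.36 0 4.08 5.12 12; -1.36 0 4.08 5.12 12; -1.36 0 4.08 5.12 12; -1.36 0 4.08 5.12 12",
)

```text
t: 20.38
position: [0.5956, 0.1976, 0.2513]
orientation: [-89.3, -0.4, -100.0]
ft_force: [0.3, -0.5, -0.9]
gripper_width: 0.019
```

Run:
```python
from h import *
goto(box(-.005,0,.0735),80)
t=arm.snapshot("top")
for b in blobs(t,brass(t),10,400):
        p=plane("top",b[:2],.055)
        if 0.2<p[0]<.75 and abs(p[1])<.5: print(np.round(b[:2],1),b[2],np.round(p,3),b[3][2])
```

```text
j6 107.9
dx dy dz [-0.04  2.96 -0.03] spin 0.0 len mm 178.0
```

>>> move_arm(
  steps="-0.04 0.5 -0.03 0 12; -0.04 1.1 -0.03 0 12; -0.04 1.7 -0.03 0 12; -0.04 2.3 -0.03 0 12; -0.04 2.75 -0.03 0 12; -0.04 2.92 -0.03 0 12; -0.04 2.98 -0.03 0 12; -0.04 2.98 -0.03 0 12; -0.04 2.98 -0.03 0 36; -0.04 2.98 -0.03 0 36",
)

```text
t: 21.68
position: [0.5967, 0.1987, 0.0737]
orientation: [-89.2, -0.3, -100.0]
ft_force: [-0.0, 0.5, -0.5]
gripper_width: 0.0362
```

>>> move_arm(
  steps="0 0 0 0 36; 0 0 0 0 36; 0 -0.5 0 0 36; 0 -1.2 0 0 36; 0 -2 0 0 36; 0 -2.9 0 0 50; 0 -2.9 0 0 50",
)

```text
t: 22.55
position: [0.5957, 0.2004, 0.2524]
orientation: [-88.7, -0.2, -100.0]
ft_force: [0.3, 0.0, -0.9]
gripper_width: 0.0502
```

Run:
```python
from h import *
for n in("side","top"):
    s=arm.snapshot(n)
    for b in blobs(s,brass(s),10,400):
        p=plane(n,b[:2],.008)
        if 0.2<p[0]<.75 and abs(p[1])<.5: print(n,np.round(b[:2],1),b[2],np.round(p,3),b[3][2])
goto([.381,.264,.25],-31)
```

```text
side [206.9 189.6] 58 [0.382 0.263 0.008] 33.6900634765625
j6 108.2
dx dy dz [-0.43 -0.1  -3.68] spin -8.62 len mm 223.0
```

>>> move_arm(
  steps="-0.43 0 -3.68 -8.62 50; -0.43 0 -3.68 -8.62 50; -0.43 0 -3.68 -8.62 50; -0.43 0 -3.68 -8.62 50; -0.43 0 -3.68 -8.62 50; -0.43 0.8 -3.68 -8.62 50; -0.43 1.6 -3.68 -8.62 50; -0.43 2.4 -3.68 -8.62 50; -0.43 2.6 -3.68 -8.62 50; -0.43 2.6 -3.68 -8.62 50",
)

```text
t: 23.9
position: [0.3832, 0.2624, 0.088]
orientation: [-90.1, -0.8, -31.0]
ft_force: [-0.2, 0.0, 0.0]
gripper_width: 0.0497
```

Run:
```python
from h import *
s=arm.snapshot("side");t=arm.snapshot("top")
for n,im in(("side",s),("top",t)):
    for b in blobs(im,brass(im),10,400):
        p=plane(n,b[:2],.05)
        if 0.2<p[0]<.75 and abs(p[1])<.5: print(n,np.round(b[:2],1),b[2],np.round(p,3),b[3][2])
goto([.382,.264,.026],-31)
crop(s,170,150,250,210,"_s.png");crop(t,160,145,260,285,"_t.png")
a=cv2.imread("pics/_s.png");b=cv2.imread("pics/_t.png")
a=cv2.resize(a,(400,300));b=cv2.resize(b,(390,546));c=np.zeros((546,790,3),np.uint8);c[:300,:400]=a;c[:,400:]=b;cv2.imwrite("pics/c7.png",c)
```

```text
side [207.  189.7] 57 [0.383 0.207 0.05 ] 36.869895935058594
top [207.8 197.4] 12 [0.61  0.196 0.05 ] 63.43495178222656
top [209.3 186.9] 47 [0.643 0.191 0.05 ] 90.0
j6 51.9
dx dy dz [-0.06  1.06 -0.  ] spin -0.0 len mm 63.0
```

View pics/c7.png

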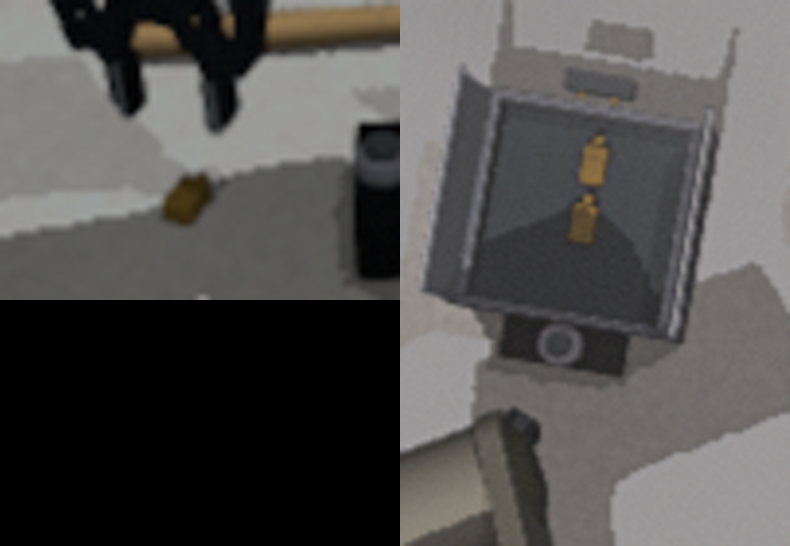

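Two castings lie in the well at crop (595,163) and (585,220). The third is between the jaws at (187,197).

>>> move_arm(
  steps="-0.05 0.5 0 0 50; -0.05 0.9 0 0 50; -0.05 1.03 0 0 50; -0.05 1.03 0 0 50; -0.05 1.03 0 0 12; -0.05 1.03 0 0 12; -0.05 1.03 0 0 12; -0.05 1.03 0 0 12; -0.05 1.03 0 0 12; -0.05 1.03 0 0 12",
)

```text
t: 25.25
position: [0.3828, 0.2641, 0.0286]
orientation: [-89.9, -1.0, -31.0]
ft_force: [-1.0, -1.1, 7.9]
gripper_width: 0.0188
```

>>> move_arm(
  steps="0 -0.5 0 0 12; 0 -1.3 0 0 12; 0 -2.3 0 0 12; 0 -3.3 0 0 12; 0 -3.7 0 0 12; 0 -3.7 0 0 12",
)

```text
t: 26.0
position: [0.3796, 0.2658, 0.252]
orientation: [-89.7, -1.1, -31.0]
ft_force: [-0.4, -0.0, -1.4]
gripper_width: 0.0186
```

Run:
```python
from h import *
goto(box(-.052,0,.245),80)
```

```text
j6 52.1
dx dy dz [2.94 0.18 0.62] spin 8.62 len mm 181.0
```

>>> move_arm(
  steps="2.94 0 0.62 8.62 12; 2.94 0 0.62 8.62 12; 2.94 0 0.62 8.62 12; 2.94 0 0.62 8.62 12; 2.94 0 0.62 8.62 12; 2.94 0 0.62 8.62 12; 2.94 0 0.62 8.62 12; 2.94 0 0.62 8.62 12; 2.94 0 0.62 8.62 12; 2.94 0 0.62 8.62 12",
)

```text
t: 27.25
position: [0.5498, 0.2067, 0.2553]
orientation: [-88.9, -0.1, -99.9]
ft_force: [0.2, 0.2, -0.6]
gripper_width: 0.019
```

Run:
```python
from h import *
goto(box(-.052,0,.0735),80)
```

```text
j6 109.4
dx dy dz [-0.    3.03 -0.06] spin 0.01 len mm 182.0
```

>>> move_arm(
  steps="0 0.5 -0.06 0 12; 0 1.1 -0.06 0 12; 0 1.7 -0.06 0 12; 0 2.3 -0.06 0 12; 0 2.8 -0.06 0 12; 0 3 -0.06 0 12; 0 3.04 -0.06 0 12; 0 3.04 -0.06 0 12; 0 3.04 -0.06 0 36; 0 3.04 -0.06 0 36",
)

```text
t: 28.5
position: [0.55, 0.2064, 0.0736]
orientation: [-88.8, -0.1, -99.9]
ft_force: [-0.4, 0.1, 0.6]
gripper_width: 0.0361
```

>>> move_arm(
  steps="0 0 0 0 36; 0 0 0 0 36; 0 -0.5 0 0 36; 0 -1.2 0 0 36; 0 -2 0 0 36; 0 -2.9 0 0 20; 0 -2.9 0 0 0; 0 -2.9 0 0 0",
)

```text
t: 29.5
position: [0.5462, 0.2073, 0.2466]
orientation: [-88.9, -0.1, -99.9]
ft_force: [0.4, 0.3, -0.2]
gripper_width: 0.0
```

Run:
```python
from h import *
goto(box(.0,.14,.25),80)
for y,z in((.14,.145),(.1,.145),(.03,.12)): print(np.round(box(0,y,z),3))
goto(box(.0,.14,.25),-10)
```

```text
j6 109.5
dx dy dz [-2.33 -0.04  0.92] spin 0.01 len mm 151.0
[0.625 0.336 0.145]
[0.618 0.296 0.145]
[0.606 0.227 0.12 ]
j6 109.5
dx dy dz [-2.33 -0.04  0.92] spin -11.24 len mm 151.0
```

>>> move_arm(
  steps="-1 0 0.4 0 0; -2 0 0.8 0 0; -2.33 0 0.92 0 0; -2.33 0.2 0.92 0 0; -2.33 0.9 0.92 0 0; -2.33 1.47 0.92 0 0; -2.33 1.47 0.92 0 0",
)

```text
t: 30.38
position: [0.6247, 0.3336, 0.1552]
orientation: [-89.3, -0.4, -100.0]
ft_force: [0.2, -0.8, -0.2]
gripper_width: 0.0002
```

Run:
```python
from h import *
for y,z in((.10,.156),(.07,.156),(.05,.144),(.04,.131),(.032,.118),(.027,.110)): goto(box(0,y,z))
t=arm.snapshot("top");crop(t,150,140,260,260,"c8.png")
```

```text
dx dy dz [ 0.63 -0.01 -0.  ] spin 0 len mm 38.0
dx dy dz [ 1.13 -0.01  0.  ] spin 0 len mm 68.0
dx dy dz [1.46 0.2  0.  ] spin 0 len mm 89.0
dx dy dz [ 1.63  0.41 -0.  ] spin 0 len mm 101.0
dx dy dz [ 1.76  0.63 -0.  ] spin 0 len mm 112.0
dx dy dz [ 1.84  0.77 -0.01] spin 0 len mm 120.0
```

View pics/c8.png

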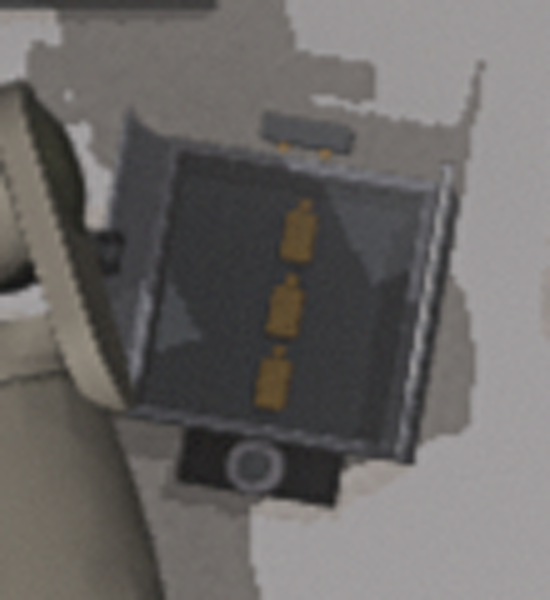

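All three castings lie in the well in a row, at crop (299,232), (285,308) and (272,383). The tool is outside the left cover, so I sweep it shut.

>>> move_arm(
  steps="0.3 0 0 0 0; 0.63 0 0 0 0; 0.9 0 0 0 0; 1.13 0 0 0 0; 1.3 0.1 0 0 0; 1.46 0.2 0 0 0; 1.55 0.3 0 0 0; 1.63 0.41 0 0 0; 1.7 0.52 0 0 0; 1.76 0.63 0 0 0",
)

```text
t: 31.68
position: [0.608, 0.2299, 0.1202]
orientation: [-89.0, -0.2, -100.0]
ft_force: [0.3, 2.3, 1.8]
gripper_width: 0.0002
```

Run:
```python
from h import *
goto(box(0,.027,.110));goto(box(0,.027,.104))
s=arm.snapshot("side");crop(s,230,100,350,220,"c9.png")
```

```text
dx dy dz [ 0.1   0.17 -0.02] spin 0 len mm 12.0
dx dy dz [ 0.1   0.27 -0.02] spin 0 len mm 17.0
```

View pics/c9.png

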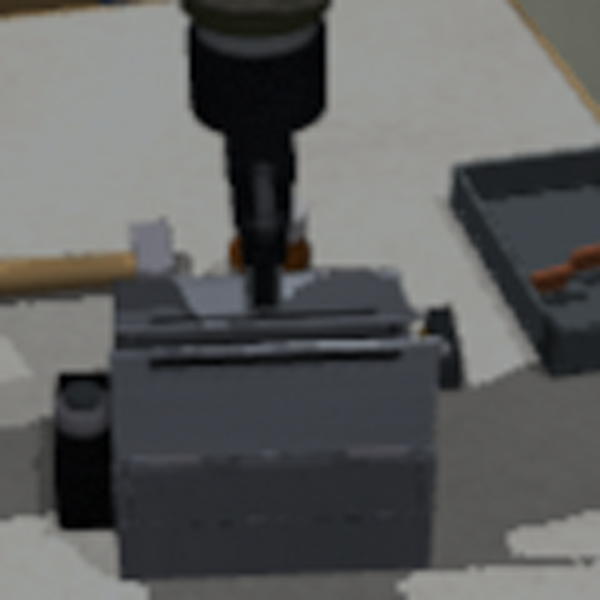

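The left cover is nearly down under the fingertip, at crop (265,305). Pressing it home.

>>> move_arm(
  steps="0.05 0.08 0 0 0; 0.1 0.17 0 0 0; 0.1 0.2 0 0 0; 0.1 0.22 0 0 0; 0.1 0.24 0 0 0; 0.1 0.24 0 0 0",
)

```text
t: 32.48
position: [0.6068, 0.2231, 0.106]
orientation: [-89.1, -0.3, -100.0]
ft_force: [-3.7, -1.2, 9.4]
gripper_width: -0.0001
```

>>> move_arm(
  steps="0 0.03 0 0 0; 0 0.05 0 0 0; 0 0.06 0 0 0; 0 0.06 0 0 0",
)

```text
t: 32.98
position: [0.6069, 0.2231, 0.1058]
orientation: [-89.0, -0.3, -99.9]
ft_force: [-10.0, -2.9, 24.7]
gripper_width: -0.0003
```

>>> move_arm(
  steps="0 -0.5 0 0 0; 0 -1.4 0 0 0; 0 -2.3 0 0 0; 0.8 -2.4 0 0 0; 1.8 -2.4 0 0 0; 2.78 -2.4 0 0 0; 2.78 -2.2 0 0 0; 2.78 -1.4 0 0 0; 2.78 -0.85 0 0 0; 2.78 -0.85 0 0 0",
)

```text
t: 34.22
position: [0.5761, 0.06, 0.1552]
orientation: [-89.3, -0.3, -99.9]
ft_force: [-0.5, 0.1, 1.2]
gripper_width: -0.0001
```

Run:
```python
from h import *
for y,z in((.10,.156),(.07,.156),(.05,.144),(.04,.131),(.032,.118),(.027,.110)): goto(box(0,-y,z))
s=arm.snapshot("side");crop(s,230,100,350,220,"c10.png")
```

```text
dx dy dz [-0.67 -0.02  0.02] spin 0 len mm 40.0
dx dy dz [-1.17 -0.02  0.02] spin 0 len mm 70.0
dx dy dz [-1.5   0.18  0.02] spin 0 len mm 91.0
dx dy dz [-1.67  0.39  0.01] spin 0 len mm 103.0
dx dy dz [-1.8   0.61  0.01] spin 0 len mm 114.0
dx dy dz [-1.89  0.74  0.01] spin 0 len mm 122.0
```

View pics/c10.png

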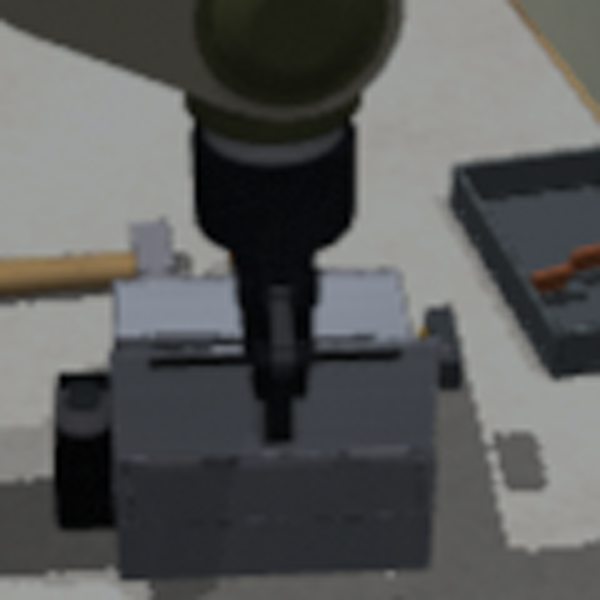

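The left cover lies flat (bright panel at crop (180,305)) and the tool is outside the right cover. Sweeping that one shut the same way.

>>> move_arm(
  steps="-0.3 0 0 0 0; -0.67 0 0.01 0 0; -0.94 0 0.01 0 0; -1.17 0 0.01 0 0; -1.34 0.08 0.01 0 0; -1.5 0.18 0.01 0 0; -1.6 0.28 0.01 0 0; -1.67 0.39 0.01 0 0; -1.74 0.5 0.01 0 0; -1.8 0.61 0.01 0 0",
)

```text
t: 35.52
position: [0.5968, 0.1657, 0.1195]
orientation: [-89.1, -0.3, -99.9]
ft_force: [-0.5, -2.2, 1.9]
gripper_width: 0.0002
```

Run:
```python
from h import *
goto(box(0,-.027,.106))
```

```text
dx dy dz [-0.09  0.22 -0.02] spin 0 len mm 15.0
```

>>> move_arm(
  steps="-0.05 0.08 0 0 0; -0.09 0.16 0 0 0; -0.09 0.2 0 0 0; -0.09 0.24 0 0 0; -0.09 0.26 0 0 0; -0.09 0.27 0 0 0; -0.09 0.27 0 0 0",
)

```text
t: 36.4
position: [0.5983, 0.171, 0.1058]
orientation: [-89.0, -0.3, -99.9]
ft_force: [-7.8, -2.0, 20.5]
gripper_width: 0.0002
```

>>> move_arm(
  steps="0 -0.5 0 0 0; 0 -1.2 0 0 0; 0 -1.5 0 0 0; 0 -1.5 0 0 0",
)

```text
t: 36.9
position: [0.5972, 0.1721, 0.1966]
orientation: [-88.9, -0.3, -99.9]
ft_force: [-0.2, -0.6, -1.0]
gripper_width: 0.0
```

Run:
```python
from h import *
goto(box(-.108,0,.11)); print(box(-.106,0,.067))
s=arm.snapshot("side");crop(s,230,120,350,220,"c11.png")
```

```text
dx dy dz [-0.43  1.41 -1.83] spin 0 len mm 141.0
[np.float64(0.4967310577398437), np.float64(0.2156510474079966), 0.067]
```

View pics/c11.png

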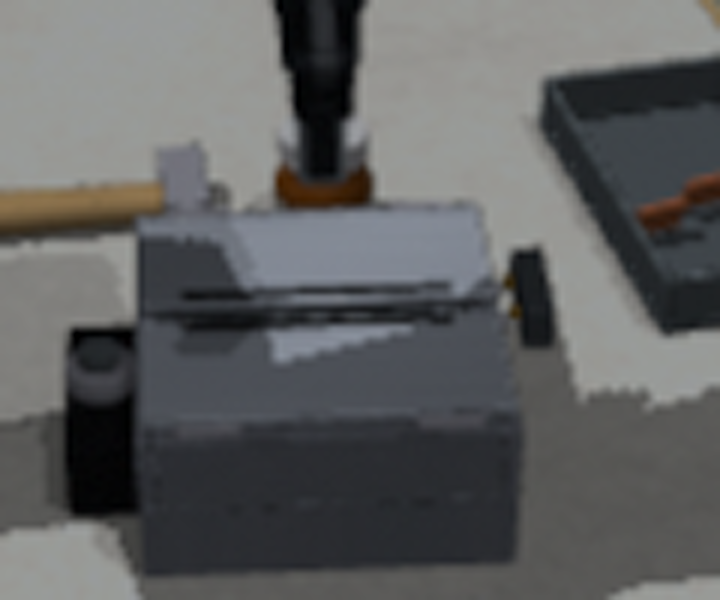

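Both covers lie flat on the rim: left at crop (330,250), right at (330,360). Now the button.

>>> move_arm(
  steps="-0.2 0 -0.9 0 0; -0.43 0 -1.83 0 0; -0.43 0.1 -1.83 0 0; -0.43 0.8 -1.83 0 0; -0.43 1.4 -1.83 0 0; -0.43 1.5 -1.83 0 0; -0.43 1.5 -1.83 0 0",
)

```text
t: 37.83
position: [0.4949, 0.2153, 0.1034]
orientation: [-89.0, -0.3, -99.9]
ft_force: [0.1, -0.0, 0.7]
gripper_width: 0.0003
```

Run:
```python
from h import *
goto(box(-.107,0,.083))
s=arm.snapshot("side");crop(s,215,120,315,220,"c12.png")
```

```text
dx dy dz [-0.01  0.34  0.01] spin 0 len mm 20.0
```

View pics/c12.png

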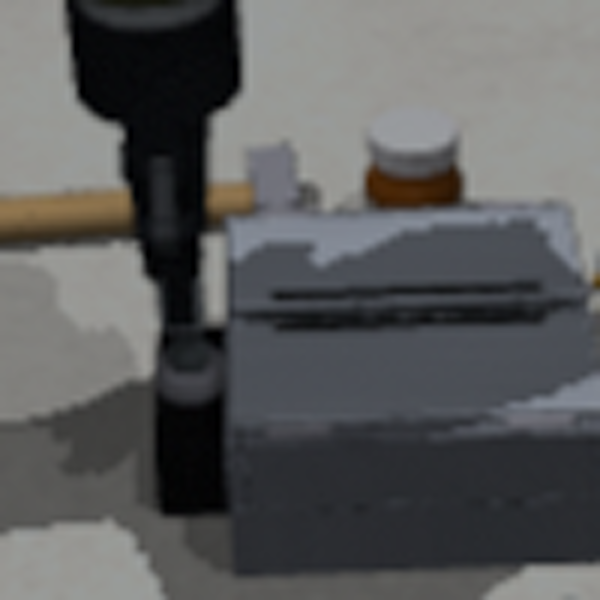

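The fingertip is just above the button at crop (185,335), and both covers are still shut. Pressing.

>>> move_arm(
  steps="0 0.15 0 0 0; 0 0.22 0 0 0; 0 0.28 0 0 0; 0 0.33 0 0 0; 0 0.36 0 0 0; 0 0.37 0 0 0; 0 0.37 0 0 0",
)

```text
t: 38.75
position: [0.4955, 0.2154, 0.0829]
orientation: [-88.9, -0.3, -99.9]
ft_force: [-5.5, -0.7, 11.9]
gripper_width: -0.0002
```

>>> move_arm(
  steps="0 0.04 0 0 0; 0 0.05 0 0 0; 0 0.05 0 0 0",
)

```text
t: 39.12
position: [0.4956, 0.2155, 0.0826]
orientation: [-88.9, -0.3, -99.9]
ft_force: [-13.0, -3.2, 29.9]
gripper_width: -0.0002
```

>>> move_arm(
  steps="0 -0.4 0 0 0; 0 -1 0 0 0; 0 -2 0 0 0; -0.5 -2.5 -1 0 0; -0.5 -2.5 -2 0 0; -0.5 -2.5 -2 0 0; -0.5 -2.5 -2 0 0",
)

```text
t: 40.0
position: [0.3801, 0.2668, 0.2303]
orientation: [-88.9, -0.2, -99.8]
ft_force: [0.2, 0.6, 0.5]
gripper_width: 0.0003
```

Run:
```python
from h import *
s=arm.snapshot("side");t=arm.snapshot("top")
cv2.imwrite("pics/end.png",np.hstack([cv2.resize(s,(400,300)),cv2.resize(t,(400,300))])[:,:,::-1])
for b in blobs(s,brass(s),10,400):
        p=plane("side",b[:2],.008)
        if 0.2<p[0]<.55 and abs(p[1])<.5: print(np.round(b[:2],1),b[2],np.round(p,3))
```

```text
(no output)
```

View pics/end.png

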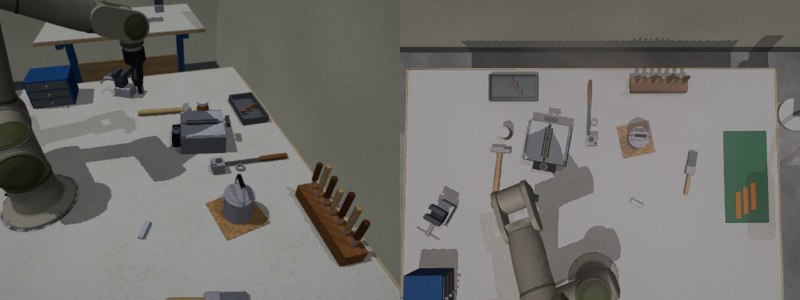

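The final view shows both covers shut, the pot on the mat at (238,205) in the side view, no castings left on the bench, and the bystanders unmoved.

```bash
python3 -c "
from bench import arm
print(arm.sign_off())"
```

```text
the job is handed in; nothing more can be done
None
```

The job is done and handed in, about 40 s into the 208 s allowed; the hand-in gave no verdict.

- **Pot:** I lifted it off by its handle and set it down gently. The pictures show it upright and wholly on the cork mat.
- **Castings:** Only three of the six were on the bench. All three went onto the warm plate in a row, and a top view showed them there before I closed the covers. A last search of the side view found none left on the bench.
- **Covers:** I pressed the left one with about 25 N and the right one with about 20 N. Both stopped flush on the rim and stayed flat after I let go.
- **Button:** I pressed it after both covers were shut. It reached its expected end stop (fingertip about 6 mm below the button's rest height, peak about 30 N), then the arm moved clear.
- **Other things on the bench:** They look unmoved in the last pictures; I compared these by eye and did not measure them.

None of the final checks failed or disagreed. I saw no casting knocked aside during the run.

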